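Prise open a heel mould and hold its stay pin through both bushings

TASK

Lever the green cover of the heel mould open with the orange pry blade until it stands about upright, touching the cover with the blade only, and lay the blade back down on the bench without dropping it. Then take the red-handled stay pin and thread it through the one brass bushing and on through the other, so that its tip sticks out beyond the second and the cover cannot fall shut. Finish while holding the pin there in the gripper, lightly and not pressed against the bushings, and leave the other things where they are.

Things in the scene. Friction and masses are not known exactly. Their poses are not given: they have to be found in the camera images.
- mould: Heel-block mould bolted to the bench (fixed; place and yaw vary). Origin: centre of underside; x from its front (nearer the robot) to the hinge side, y along the bushings' line, z up. Dark base plate 150 (x) x 170 (y) x 8 mm; aluminium block x -50..50, y -40..40, rim top z 48, cavity floor z 36 with a white heel 2 mm proud. A blue post at each side, x -8..28, |y| 42..58, z up to 115 mm.
- bush_mid (a point): Point half way between the two bushings on their common axis, at x 10, z 95 mm of the mould; axes as the mould's. The bushings are the brass tops of the posts: bores of 16 mm diameter along y, with 4 mm flares at both ends; outer faces 58 mm and inner faces 42 mm from this point along y, either way.
- notch (a point): Middle of the mouth of the notch in the mould's front face, 42 mm above the bench; axes as the mould's. The notch is 46 mm wide, from z 36 up to the cover's underside at z 48 mm, and goes 12 mm deep through the rim into the cavity. A blade goes in along the mould's +x, below the cover.
- cover (a joint): Angle of the cover in rad: 0 shut, grows as its front edge rises, 1.57 upright, stop at 1.75. The hinge rubs (0.17 N m, the cover weighs 0.13 kg): the cover stays at any angle where it is left. The hinge line runs along the mould's y, at x 49, z 52 mm of the mould.
- cover_plate: The green cover plate, 94 mm from front to back, 78 mm wide, 8 mm thick, no handle. Origin on the hinge line; when shut its axes are those of the mould, the plate reaching x -99..-5 mm and z -4..4 mm.
- cover_edge (a point): Middle of the lower front edge of the cover: 99 mm in front of the hinge line and 4 mm below it when shut, moving with the cover.
- pry: Orange-handled pry blade lying on the bench. Origin: centre of the handle's underside, x towards the tip, z up as it lies. Handle 100 mm long (x -50..50), 18 wide (y), 28 high (z 0..28); steel blade 18 mm wide, 3 mm thick, centred at z 14, x 50..104 mm. 0.1 to 0.19 kg, balance point within 3 mm of the origin.
- pry_tip (a point): Middle of the blade's tip: x 104, z 14 mm of the pry blade.
- pin: Stay pin lying on the bench: red handle block 50 mm long (x -25..25), 16 wide (y), 30 high (z 0..30); out of its +x end a light metal rod, 10 mm diameter, 150 mm long, on the line y 0, z 15 mm, tapered to 5 mm over the last 7 mm. Origin: centre of the handle's underside, x towards the rod's tip, z up as it lies. 0.11 to 0.2 kg; balance point within the handle.
- pin_root (a point): Where the rod leaves the handle: x 25, z 15 mm of the pin.
- pin_tip (a point): The rod's tip: x 175, z 15 mm of the pin.
- heel: Bystander: white heel block, 53 x 52 mm, 45 mm high. To be left alone.
- tape: Bystander: brown ring of tape lying flat, 90 mm across, 25 mm high. To be left alone.
- glue: Bystander: closed brown jar, 66 mm across, 85 mm high. To be left alone.
- mallet: Bystander: hammer lying flat. To be left alone.
- brush: Bystander: brush lying flat. To be left alone.
- sole: Bystander: white shoe sole with rows of dimples lying flat, 250 x 88 mm, 45 mm high. To be left alone.
Things that resemble listed ones, but are neither listed nor needed, are in the scene too. Leave any turquoise look-alike of the pin alone.

How it is judged:
On the way, in this order (a step that is already met when the one before it is completed fails the run):
1. the blade lifts the cover off its rim (value of joint cover above 0.15 rad and contact force between pry and cover_plate above 0.2 N), for 0.05 s.
2. the cover stands open by at least 1.22 rad (70 degrees) (value of joint cover above 1.22 rad), for 0.1 s.
3. the blade lies on the bench, let go (height (world z) of pry below 0.012 m and contact force between the fingers and pry below 0.2 N and linear speed of pry below 0.03 m/s), for 0.2 s.
4. the pin's tip has come through one bushing (x of pin_tip in the frame of bush_mid between -0.009 and 0.009 m and z of pin_tip in the frame of bush_mid between -0.009 and 0.009 m and y of pin_tip in the frame of bush_mid between -0.05 and 0.05 m), for 0.1 s.
At the end, for the whole second after the job is handed in: The still gripper holds the pin on the bushings' axis (tip within 6 mm, rod's root within 8 mm, 0.06 rad), its tip 3 mm or more beyond the second bushing, handle outside the first, under 15 N on the mould; cover open over 1.15 rad; pry blade released on the bench (all of step 3 and x of pin_tip in the frame of bush_mid between -0.006 and 0.006 m and z of pin_tip in the frame of bush_mid between -0.006 and 0.006 m and x of pin_root in the frame of bush_mid between -0.008 and 0.008 m and z of pin_root in the frame of bush_mid between -0.008 and 0.008 m and angle between the x axis of pin and the y axis of mould, either way round below 0.06 rad and ((y of pin_tip in the frame of bush_mid above 0.061 m and y of pin_root in the frame of bush_mid below -0.058 m) or (y of pin_tip in the frame of bush_mid below -0.061 m and y of pin_root in the frame of bush_mid above 0.058 m)) and contact force between the fingers and pin above 3 N and contact force between pin and mould below 15 N and height (world z) of pin above 0.06 m and linear speed of pin below 0.03 m/s and value of joint cover above 1.15 rad); the arm keeps its last pose, push and grip.
It fails at once if the gripper or the arm pushes the cover with more than 2 N (contact force between any of the fingers, the arm and cover_plate above 2 N).
It fails at once if the blade is let go more than 40 mm above the bench (height (world z) of pry above 0.04 m and contact force between the fingers and pry below 0.1 N).
It fails at once if a bystander is moved by more than 30 mm (distance of any of heel, tape, glue, mallet, brush, sole from where it was at the start of the episode above 0.03 m).
It also fails if it takes over 66 s, if anything falls off the work surface, if the arm or the gripper's body presses on something with over 40 N, if the wrist force passes 120 N, or if a joint passes its speed limit or range.

ROBOT

A 6-joint arm with a two-finger parallel gripper is mounted at the origin on the work surface. World frame = base frame: x ahead of the robot, y to its left, z up, the work surface at z = 0. Lengths are in m, angles in rad, forces in N, time in s.
With the tool pointing down it reaches from about 0.325 to 0.775 m from the base axis. Payload 9.3 kg.
Tool frame: the origin (TCP) lies midway between the tips of the shut fingers; the grasp point (between the pads) lies 19 mm behind it; x points along the fingers, y is the direction in which the jaws open and shut, and the axes are right-handed (so a half turn about x gives the same grasp; the last joint's range is limited). The gripper opens to 85 mm and grips with 20 to 120 N. Pads are 22 mm wide; open, the fingers measure 114 mm over their backs; the gripper's body (76 mm by 85 mm) begins 54 mm behind the grasp point. The pads swing forward as they close: fully open they stand 13 mm farther back than shut.
Start: joints at [1.098, 0.259, 0.021, 1.334, 0, 1.418], TCP at [0.173, 0.522, 0.231] pointing down, gripper open.
Joint ranges: [-3.04, 3.04], [-0.91, 1.82], [-1.04, 1.36], [-1.92, 1.95], [-1.52, 1.45], [-3.14, 3.14]. Speed limits (rad/s): [2.22, 2.22, 2.79, 3.14, 3.14, 3.14].

INTERFACE

Orientations are given as a rotation vector (axis times angle).
In Python, from cell import read_state, vision, workorder gives the robot as it stands. The module is installed in compiled form; this text tells all that it offers.
- The arm moves only by the tool drive_tool, never from a script. Its argument "plan" is a list of rows, each a list of 2 entries, a list of its own where there are three numbers: the shift along the tool's x, y, z in cm, then the turn, a rotation vector about the tool's x, y, z in rad. A call has 1 to 8 rows; each row is the pose to reach, as a shift and turn from the pose commanded when the call began, along the tool's axes at that moment; what a row does not reach only later rows make up. A row lasts 1/8 s, in which the tool goes at most 62.5 mm and 10.7 degrees, less where a joint would pass 70% of its speed; a pose out of reach is approached as far as the arm can. A call with a gripper value outside its range is refused whole. "jaw" is the gripper's target within -1 to 1 (fully open at 1, half-way at 0, shut at -1), set as the call begins (left out, the last holds). The fingers move at their own pace and stop on an object; "force" is the grip in N (left out, the last holds). Time passes only in rows, so rows that repeat a pose let the fingers close. It gives the time, the measured TCP pose, the force and the opening at its end, in the units of the state.
- read_state(): the state, without advancing time (a new reading comes with each control period).
- vision.snapshot(name): name is "scene" or "top" or "wrist"; returns a dict with "img" (420x560x3 uint8, blue, green, red), "fov_y" (degrees; the focal length in pixels is half the picture's height over the tangent of half this angle, whatever the lens; pixels are square), "cx", "cy" (the principal point, pixels), "k1" (the pictures are not rectified: a ray, as slopes to the right and down, at radius r is drawn at 1 + k1 r^2 times it, then the intrinsics apply), "rvec" (rotation vector, rad) and "tvec" (3), from world to camera coordinates, as OpenCV has them. Camera axes: x right, y down, z forward; pixel columns grow to the right and rows downward; lengths in m; the calibration is good to about 2 mm. A picture is of the moment at which its call begins. There is no depth.
- workorder.hand_in(): hands the job in, once; it reports no verdict.
The state is a dict: "time": time; "q": joint angles; "qd": joint speeds; "tau": joint torques, N m; "tcp_pos": TCP position; "ee_rot": TCP orientation; "force": force on the tool from outside, world axes, zero at the start; "ft_torque": the same for the moment, N m; "opening": opening from 0.0 (shut) to 1.0 (fully open).
Only numpy, scipy, OpenCV 4.12 (cv2) and the standard library are available. Lean on these libraries where they do the work, as an engineer would, in place of code of your own. Each camera call takes 0.05 s, during which the arm holds its last target. There are 200 camera calls.

## Working session

There is one attempt and no reset: what is moved stays moved. The work goes in short steps, Python scripts to look and compute and a tool call to move; the robot and the scene stay as the last step left them, time stands still between calls to the robot, and variables do not carry over. Pictures are saved under pics/ and viewed, about 8 in all and at most 12, crops included, and the job is handed in when it is done.

Besides the shell and the picture viewer there is one more tool, called after ">>>" in YAML: its name, and indented under it one key for each argument. drive_tool: Moves the arm, as the interface text tells. Its arguments: {"type":"object","properties":{"plan":{"type":"array","items":{"type":"array"}},"jaw":{"type":"number"},"force":{"type":"number"}},"required":["plan"]}

```bash
mkdir -p pics; cat > h.py <<'E'
import numpy as np, cv2
from scipy.spatial.transform import Rotation as R
from cell import read_state, vision, workorder
def snap(n):
    s=vision.snapshot(n); s['f']=s['img'].shape[0]/2/np.tan(np.radians(s['fov_y'])/2)
    s['Rm']=R.from_rotvec(np.ravel(s['rvec'])).as_matrix(); s['t']=np.ravel(s['tvec']); return s
def proj(s,P):
    c=np.atleast_2d(P)@s['Rm'].T+s['t']; u=c[:,:2]/c[:,2:]; u=u*(1+s['k1']*(u**2).sum(1,keepdims=True))
    return u*s['f']+[s['cx'],s['cy']]
def unproj(s,uv,z):
    d=(np.atleast_2d(uv)-[s['cx'],s['cy']])/s['f']; u=d.copy()
    for _ in range(20): u=d/(1+s['k1']*(u**2).sum(1,keepdims=True))
    r=np.c_[u,np.ones(len(u))]@s['Rm']; o=-s['Rm'].T@s['t']
    return o+r*((z-o[2])/r[:,2])[:,None]
E
python3 - <<'E'
from h import *
a=snap('top');b=snap('scene')
for n,s in(('top',a),('scene',b)):
    cv2.imwrite(f'pics/{n}0.png',s['img']); print(n,s['f'],s['cx'],s['cy'],s['k1'],-s['Rm'].T@s['t'],s['Rm'][2])
import pickle;pickle.dump((a,b),open('s0.pkl','wb'))
print(read_state())
E
```

```text
top 408.48430065692554 274.3712024818953 212.67923363964763 -0.04959745398517871 [ 0.51922356 -0.02706941  1.22946806] [ 0.05772821  0.00795971 -0.9983006 ]
scene 453.7714746711008 272.34270545575623 220.39969815967913 -0.08693460036474893 [ 1.11870564 -0.59642657  0.94902073] [-0.46634097  0.48624062 -0.73898319]
{'time': 0.1, 'q': array([ 1.09840730e+00,  2.59152792e-01,  2.08490020e-02,  1.33369964e+00,
       -4.25580276e-06,  1.41821517e+00]), 'qd': array([-0.00026729, -0.00126062,  0.00029245, -0.00140617, -0.00056347,
        0.00104112]), 'tau': array([ 6.21279061e-03, -5.56690049e+01,  3.45073450e+01,  1.14837103e-02,
       -1.15967341e-04, -1.73104905e-05]), 'tcp_pos': array([0.17279455, 0.5218938 , 0.23072191]), 'ee_rot': array([ 0.25008923,  1.55655308, -0.25190199]), 'force': array([-0.39076067, -0.31329905, -0.89020982]), 'ft_torque': array([0.01096953, 0.03516462, 0.00349711]), 'opening': 1.0046075746590704}
```

View pics/top0.png

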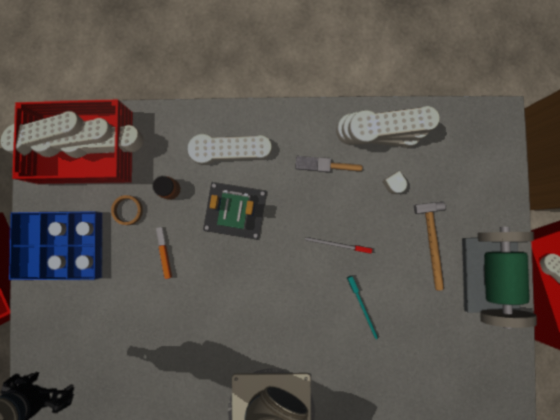

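View pics/scene0.png

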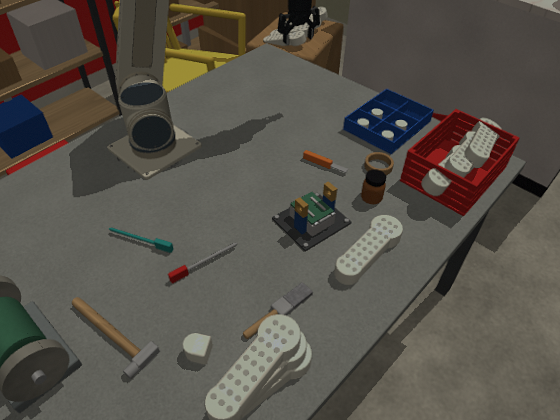

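Top view: the red-handled pin has its handle at (364,250) and its tip at (307,239). The turquoise look-alike is at (362,305). The orange pry has its handle at (167,262) and its tip at (161,230). The mould is at (236,210). The red block with the metal rod is the pin described; I'll confirm it in an enlarged composite.

```bash
python3 - <<'E'
import pickle,cv2,numpy as np
a,b=pickle.load(open('s0.pkl','rb'))
def c(i,x,y,w,h,k): return cv2.resize(i[y:y+h,x:x+w],None,fx=k,fy=k,interpolation=cv2.INTER_CUBIC)
A=a['img'];B=b['img']
o=np.zeros((600,800,3),np.uint8)
o[:300,:400]=c(A,200,175,80,60,5)      # mould top
o[:300,400:800]=c(A,300,225,80,60,5)[:, :400] # pin top
o[300:600,:200]=c(A,145,222,40,60,5)
o[300:600,200:500]=c(B,268,175,100,100,3)[:300]
o[300:600,500:800]=c(B,160,190,100,100,3)
cv2.imwrite('pics/crop1.png',np.clip(o*1.5,0,255).astype(np.uint8))
E
```

```text
(no output)
```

View pics/crop1.png

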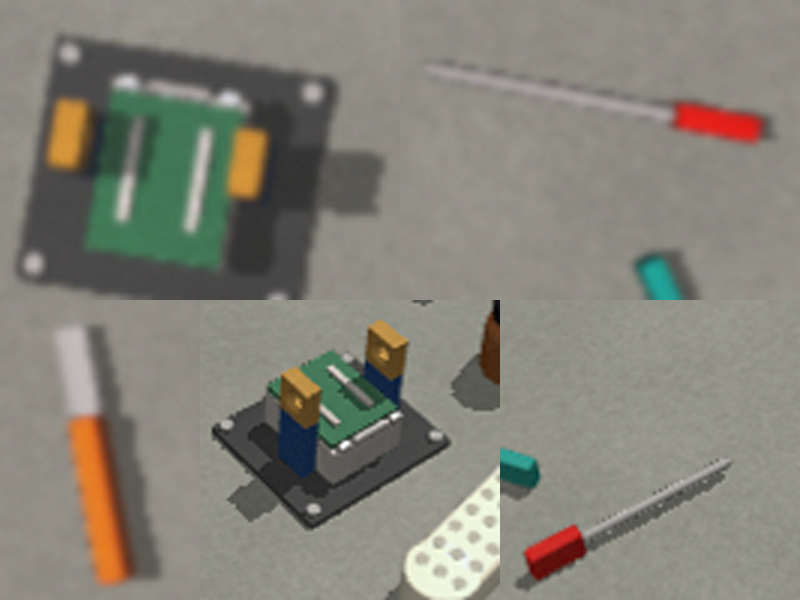

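```bash
python3 - <<'E'
from h import *
import pickle
from scipy.optimize import least_squares
a,b=pickle.load(open('s0.pkl','rb'))
def px(p,ox,oy,x0,y0,k): return [(p[0]-ox+.5)/k-.5+x0,(p[1]-oy+.5)/k-.5+y0]
mt=[((60,35),(75,85,8)),((337,80),(75,-85,8)),((15,280),(-75,85,8)),((85,248),(-50,39,56)),((219,268),(-50,-39,56)),
((55,98),(28,58,115)),((88,102),(28,42,115)),((80,170),(-8,42,115)),((48,166),(-8,58,115)),((234,127),(28,-42,115)),((268,132),(28,-58,115)),((260,199),(-8,-58,115)),((227,194),(-8,-42,115))]
ms=[((213,432),(-75,-85,8)),((311,527),(75,-85,8)),((449,441),(75,85,8)),((298,401),(10,-58,95)),((385,353),(10,42,95))]
pt=[((98,583),(-50,9,28)),((131,578),(-50,-9,28)),((70,418),(50,9,28)),((102,413),(50,-9,28)),((57,330),(104,9,15.5)),((88,325),(104,-9,15.5))]
nt=[((680,101),(25,-8,30)),((672,127),(25,8,30)),((757,141),(-25,8,30)),((763,117),(-25,-8,30)),((426,66),(175,0,15))]
ns=[((730,461),(175,0,15)),((583,537),(25,0,15))]
M=lambda l,*o:[(px(p,*o),q) for p,q in l]
def fit(name,T,S,g):
    def res(v):
        o=[]
        for s,l in((a,T),(b,S)):
            if l:
                q=np.array([k[1] for k in l])/1000.;c,d=np.cos(v[2]),np.sin(v[2])
                P=np.c_[v[0]+c*q[:,0]-d*q[:,1],v[1]+d*q[:,0]+c*q[:,1],q[:,2]]
                o.append(proj(s,P)-[k[0] for k in l])
        return np.vstack(o).ravel()
    r=least_squares(res,g,loss='soft_l1');e=res(r.x).reshape(-1,2);print(name,r.x.round(4),np.degrees(r.x[2]));print(e.round(1).tolist())
fit('mould',M(mt,0,0,200,175,5),M(ms,200,300,268,175,3),[.5,.1,0])
fit('pry',M(pt,0,300,145,222,5),[],[.4,.3,0])
fit('pin',M(nt,400,0,300,225,5),M(ns,500,300,160,190,3),[.4,-.3,1.4])
E
```

```text
mould [ 0.5991  0.1017 -0.168 ] -9.624502255668014
[[-0.7, -0.4], [-0.4, -0.7], [0.1, -0.2], [0.2, -0.2], [0.1, 0.1], [0.8, 0.1], [-0.1, 0.2], [-0.6, -0.5], [0.0, -0.6], [0.9, -0.1], [-0.2, -0.2], [-0.6, -0.6], [0.2, -0.5], [-1.4, -2.2], [-0.2, -0.9], [0.4, -0.8], [-2.2, -0.1], [-2.5, -0.2]]
pry [0.4491 0.3077 0.1887] 10.809915396996262
[[0.5, 0.5], [-0.1, 0.3], [-0.2, 0.0], [-0.6, -0.2], [0.4, -0.2], [0.0, -0.4]]
pin [ 0.4794 -0.2769  1.3662] 78.28028251745032
[[-0.1, -0.3], [0.5, -0.1], [0.2, 0.4], [-0.0, -0.2], [-0.4, -0.4], [0.2, -0.7], [-0.7, -0.1]]
```

```bash
cat >> h.py <<'E'
def tool(yaw,pitch=0):
    """tool down, jaw axis perpendicular to heading yaw; pitch>0 raises the heading end"""
    h=np.array([np.cos(yaw),np.sin(yaw),0]); u=np.array([0,0,1.])
    f=h*np.cos(pitch)+u*np.sin(pitch); x=-(u*np.cos(pitch)-h*np.sin(pitch))
    z=f; y=np.cross(z,x); return np.c_[x,y,z]
def go(pos,Rt):
    s=read_state(); Rc=R.from_rotvec(s['ee_rot']).as_matrix()
    for k,Rg in(('A',Rt),('B',Rt@np.diag([1,-1,-1]))):
        print(k,'shift cm',(Rc.T@(np.array(pos)-s['tcp_pos'])*100).round(2),'turn',R.from_matrix(Rc.T@Rg).as_rotvec().round(3))
E
python3 - <<'E'
from h import *
s=read_state();print(R.from_rotvec(s['ee_rot']).as_matrix().round(3))
go([.449,.308,.2],tool(.189)); go([.55,.11,.3],tool(-.168))
E
```

```text
[[-0.001  0.314  0.949]
 [-0.001  0.949 -0.314]
 [-1.    -0.001 -0.   ]]
A shift cm [  3.08 -11.62  32.95] turn [-0.509 -0.     0.001]
B shift cm [  3.08 -11.62  32.95] turn [2.633e+00 2.000e-03 1.000e-03]
A shift cm [ -6.9  -27.25  48.76] turn [-0.152 -0.     0.001]
B shift cm [ -6.9  -27.25  48.76] turn [2.99e+00 2.00e-03 0.00e+00]
```

>>> drive_tool:
  plan:
    - [[3.1,-11.6,33],[-0.51,0,0]]
    - [[3.1,-11.6,33],[-0.51,0,0]]
    - [[3.1,-11.6,33],[-0.51,0,0]]
    - [[3.1,-11.6,33],[-0.51,0,0]]
    - [[3.1,-11.6,33],[-0.51,0,0]]
    - [[3.1,-11.6,33],[-0.51,0,0]]
    - [[3.1,-11.6,33],[-0.51,0,0]]
    - [[3.1,-11.6,33],[-0.51,0,0]]
  jaw: 0

```text
time: 1.1
tcp_pos: [0.4494, 0.3081, 0.1999]
ee_rot: [-0.149, 1.567, 0.149]
force: [-0.8, -0.1, 0.5]
opening: 0.497
```

```bash
python3 - <<'E'
from h import *
import pickle
s=snap('wrist');print(s['f'],s['cx'],s['cy'],s['k1'],-s['Rm'].T@s['t'],s['Rm'][2]);st=read_state();print(st['tcp_pos'],st['time'],st['opening'],st['force'])
pickle.dump(s,open('w1.pkl','wb'))
cv2.imwrite('pics/w1.png',np.clip(cv2.resize(s['img'],(800,600),interpolation=cv2.INTER_CUBIC)*1.3,0,255).astype(np.uint8))
E
```

```text
298.8467666124138 276.06581455841547 208.81591709484482 -0.002311644914836806 [0.37532098 0.29481321 0.34211879] [ 0.28715672  0.05478169 -0.95631584]
[0.44904503 0.30862876 0.20020364] 1.15 0.5036665172203663 [-0.5810639  -1.00730815  0.15524454]
```

View pics/w1.png

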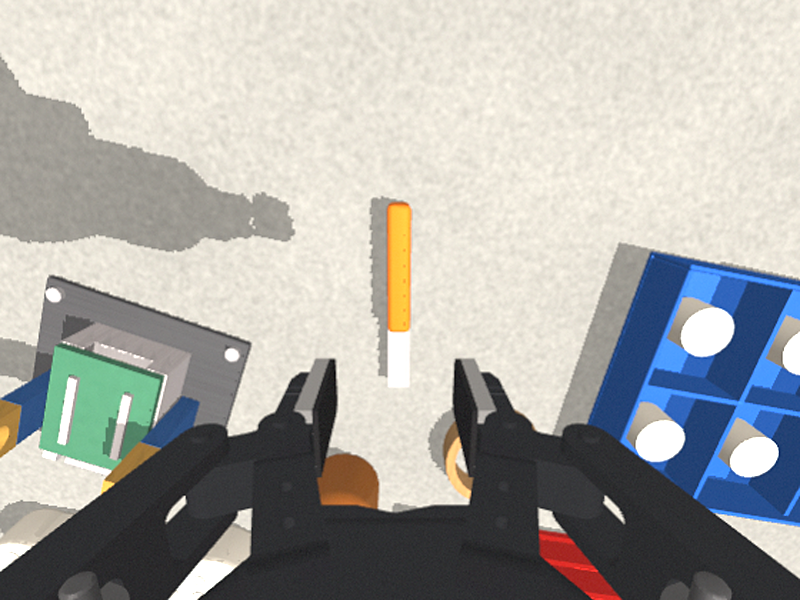

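Wrist view: the pry lies between the fingers, with its handle from (398,203) to (398,331) and its tip at (398,387). The mould's front corners are at (50,277) and (250,343), and the cover's front top corners at (63,343) and (163,375). I'll compare these with the model.

```bash
python3 - <<'E'
from h import *
import pickle
s=pickle.load(open('w1.pkl','rb'))
k=.7
P=lambda u,z:unproj(s,np.array(u)*k-.15,z)
print('pry handle top ends',P([(399,205),(399.5,331)],.028),P([(398.5,387)],.0155))
A=P([(50,277),(250,343)],.008);B=P([(63,343),(163,375)],.056)
def w(q,v=(.5991,.1017,-.168)):
    q=np.array(q)/1000.;c,d=np.cos(v[2]),np.sin(v[2]);return [v[0]+c*q[0]-d*q[1],v[1]+d*q[0]+c*q[1],q[2]]
print(A,B);print(np.array([w((-75,-85,8)),w((-75,85,8)),w((-50,-39,56)),w((-50,39,56))]))
print(np.array([w((-50,0,28),(.4491,.3077,.1887)),w((50,0,28),(.4491,.3077,.1887)),w((104,0,15),(.4491,.3077,.1887))]))
E
```

```text
pry handle top ends [[0.39977879 0.302651   0.028     ]
 [0.49518777 0.32163854 0.028     ]] [[0.55038403 0.33167755 0.0155    ]]
[[0.51019802 0.03730841 0.008     ]
 [0.53730206 0.20127245 0.008     ]] [[0.5396364  0.08142128 0.056     ]
 [0.55188972 0.15358243 0.056     ]]
[[0.51094299 0.03043751 0.008     ]
 [0.53936883 0.19804411 0.008     ]
 [0.54328272 0.07160962 0.056     ]
 [0.55632516 0.14851147 0.056     ]]
[[0.39998755 0.29832089 0.028     ]
 [0.49821245 0.31707911 0.028     ]
 [0.55125389 0.32720854 0.015     ]]
```

```bash
python3 - <<'E'
from h import *
go([.448,.310,.0],tool(.192))
E
```

```text
A shift cm [20.02  0.15 -0.07] turn [-0.001 -0.001 -0.   ]
B shift cm [20.02  0.15 -0.07] turn [ 3.14e+00 -0.00e+00  1.00e-03]
```

>>> drive_tool:
  plan:
    - [[5,0.2,0],[0,0,0]]
    - [[10,0.2,0],[0,0,0]]
    - [[15,0.2,0],[0,0,0]]
    - [[18,0.2,0],[0,0,0]]
    - [[19,0.2,0],[0,0,0]]
    - [[19.8,0.2,0],[0,0,0]]
    - [[19.8,0.2,0],[0,0,0]]
  jaw: 0

```text
time: 2.02
tcp_pos: [0.4494, 0.3107, 0.0029]
ee_rot: [-0.15, 1.565, 0.15]
force: [0.3, -1.0, 0.1]
opening: 0.502
```

>>> drive_tool:
  plan:
    - [[0,0,0],[0,0,0]]
    - [[0,0,0],[0,0,0]]
    - [[0,0,0],[0,0,0]]
    - [[0,0,0],[0,0,0]]
    - [[0,0,0],[0,0,0]]
    - [[0,0,0],[0,0,0]]
  jaw: -1
  force: 90

```text
time: 2.78
tcp_pos: [0.4499, 0.3105, 0.0035]
ee_rot: [-0.149, 1.564, 0.15]
force: [-1.1, 0.9, 5.5]
opening: 0.192
```

>>> drive_tool:
  plan:
    - [[-2,0,0],[0,0,0]]
    - [[-5,0,0],[0,0,0]]
    - [[-9,0,0],[0,0,0]]
    - [[-14,0,0],[0,0,0]]
    - [[-14,0,0],[0,0,0]]
    - [[-14,0,0],[0,0,0]]

```text
time: 3.52
tcp_pos: [0.4491, 0.31, 0.142]
ee_rot: [-0.149, 1.566, 0.149]
force: [-0.4, 0.2, -1.4]
opening: 0.196
```

```bash
python3 - <<'E'
from h import *
# pry origin z relative to TCP ~ known from grasp; target: TCP above mould-x=-180, mould y 0, z=0.16
v=(.599,.104,-.168);c,d=np.cos(v[2]),np.sin(v[2]);print(read_state()['tcp_pos'],read_state()['force'],read_state()['opening'])
m=lambda x,y,z:[v[0]+c*x-d*y,v[1]+d*x+c*y,z]
go(m(-.20,0,.14),tool(v[2]))
E
```

```text
[0.44908083 0.31001959 0.14203253] [-0.42919426  0.22427374 -1.43568753] 0.19637215654557083
A shift cm [  0.2  -16.05  -7.9 ] turn [ 0.358 -0.     0.   ]
B shift cm [  0.2  -16.05  -7.9 ] turn [-2.784 -0.    -0.   ]
```

>>> drive_tool:
  plan:
    - [[0.2,-5,-3],[0.15,0,0]]
    - [[0.2,-10,-6],[0.3,0,0]]
    - [[0.2,-16,-7.9],[0.358,0,0]]
    - [[0.2,-16,-7.9],[0.358,0,0]]
    - [[0.2,-16,-7.9],[0.358,0,0]]
    - [[0.2,-16,-7.9],[0.358,0,0]]
    - [[0.2,-16,-7.9],[0.358,0,0]]

```text
time: 4.4
tcp_pos: [0.4019, 0.1391, 0.1399]
ee_rot: [0.13, 1.568, -0.13]
force: [0.7, 0.2, -1.3]
opening: 0.194
```

```bash
python3 - <<'E'
from h import *
import pickle
s=snap('wrist');st=read_state();print(st['tcp_pos'],st['ee_rot'],st['time'],st['opening'],st['force'])
pickle.dump(s,open('w2.pkl','wb'))
cv2.imwrite('pics/w2.png',np.clip(cv2.resize(s['img'],(800,600),interpolation=cv2.INTER_CUBIC)*1.3,0,255).astype(np.uint8))
E
```

```text
[0.40193153 0.13901227 0.14000076] [ 0.13022069  1.56742457 -0.13031092] 4.45 0.18898434695603042 [-1.01797207  0.05152964 -1.92917505]
```

View pics/w2.png

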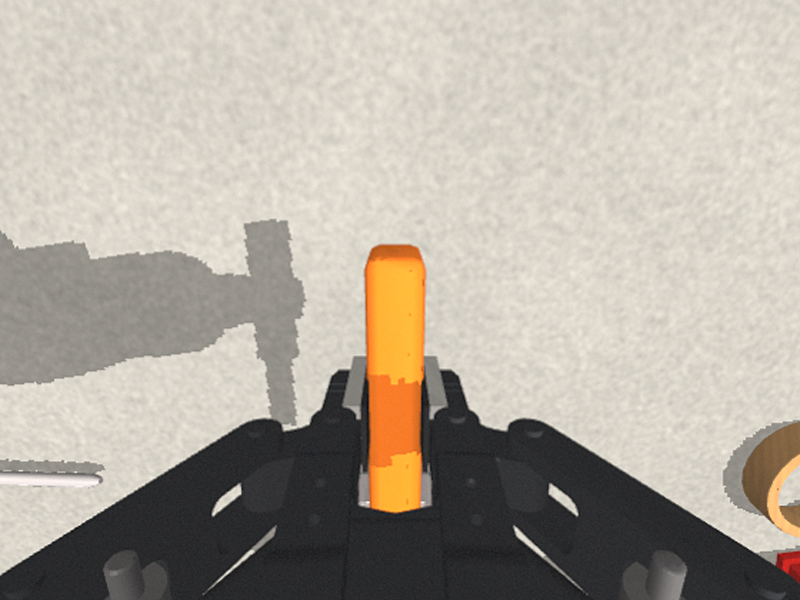

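The blade is held straight: the handle is centred at x≈396 and the pads are at 368 and 427. I'll lower it in front of the notch and check with the fixed cameras.

>>> drive_tool:
  plan:
    - [[3,0,0],[0,0,0]]
    - [[6,0,0],[0,0,0]]
    - [[9,0,0],[0,0,0]]
    - [[10.75,0,0],[0,0,0]]
    - [[10.75,0,2],[0,0,0]]
    - [[10.75,0,2],[0,0,0]]
    - [[10.75,0,2],[0,0,0]]

```text
time: 5.32
tcp_pos: [0.4212, 0.1352, 0.0327]
ee_rot: [0.131, 1.567, -0.131]
force: [-0.2, 0.1, -1.3]
opening: 0.19
```

```bash
python3 - <<'E'
from h import *
import pickle
a=snap('top');b=snap('scene');st=read_state();print(st['tcp_pos'],st['ee_rot'],st['time'],st['force'])
pickle.dump((a,b),open('s2.pkl','wb'))
def c(i,x,y,w,h,k): return cv2.resize(i[y:y+h,x:x+w],None,fx=k,fy=k,interpolation=cv2.INTER_CUBIC)
o=np.hstack([c(a['img'],195,175,80,120,5),c(b['img'],260,165,80,120,5)])
cv2.imwrite('pics/c2.png',np.clip(o*1.5,0,255).astype(np.uint8))
T=R.from_rotvec(st['ee_rot']).as_matrix();tip=st['tcp_pos']+T@[-.0105,0,.103];print('tip',tip)
print((proj(a,tip)-[195,175])*5,(proj(b,tip)-[260,165])*5+[400,0])
E
```

```text
[0.42113018 0.13507644 0.03285421] [ 0.13134395  1.56705766 -0.13135009] 5.425 [-0.35713124  0.15456798 -0.97142416]
tip [0.52269534 0.11792812 0.04332809]
[[164.8327358 303.0871123]] [[573.36151381 143.59425482]]
```

View pics/c2.png

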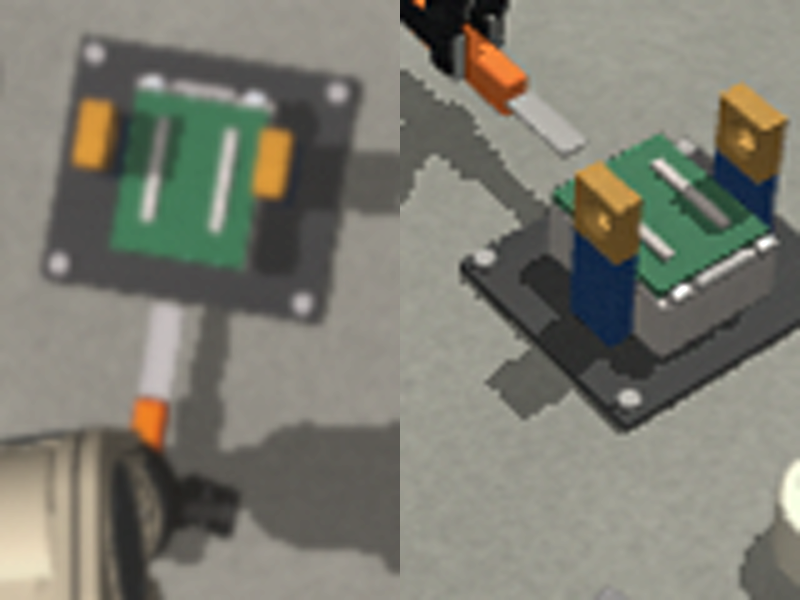

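The tip shows at (168,306) in the top view against a predicted (165,303), and it lines up with the cover's middle at about x=177. In the scene view it is at (572,150). Inserting now.

>>> drive_tool:
  plan:
    - [[0,0,1],[0,0,0]]
    - [[0,0,2],[0,0,0]]
    - [[0,0,2.7],[0,0,0]]
    - [[0,0,3.4],[0,0,0]]
    - [[0,0,4],[0,0,0]]
    - [[0,0,4.6],[0,0,0]]
    - [[0,0,4.6],[0,0,0]]

```text
time: 6.3
tcp_pos: [0.4675, 0.1271, 0.0327]
ee_rot: [0.132, 1.567, -0.132]
force: [0.5, -0.3, -1.0]
opening: 0.192
```

```bash
python3 - <<'E'
from h import *
st=read_state();print(st['tcp_pos'],st['force'],st['ft_torque'])
# blade tip path: circle about hinge (mould x .049,z .052), plate underside offset 4mm; tip upper edge at radius r on underside
pos0=st['tcp_pos'];v=(.599,.1035,-.168)
h=np.array([np.cos(v[2]),np.sin(v[2])]);xt0=(pos0[:2]-[v[0],v[1]])@h+.103;zt0=pos0[2]+.0105+.0015
print('tip mould x',xt0,'top z',zt0)
rr=.049-xt0
for th in np.arange(0,1.66,.1):
    p=.35*np.sin(min(th,1.57)) *0
    x=.049-rr*np.cos(th)-.004*np.sin(th)*-1*-1; z=.052+rr*np.sin(th)-.004*np.cos(th)
    # underside normal points down at 0 and to -x at 90deg
    print(round(th,2),'tool x %.2f z %.2f cm'%(-(z-zt0)*100,(x-xt0)*100))
E
```

```text
[0.4674548  0.12707229 0.03272217] [ 0.54064361 -0.26572468 -0.96536318] [-0.00012318  0.00016509 -0.0398134 ]
tip mould x -0.030634742425494868 top z 0.04472216705389454
0.0 tool x -0.33 z 0.00 cm
0.1 tool x -1.12 z -0.00 cm
0.2 tool x -1.92 z 0.08 cm
0.3 tool x -2.70 z 0.24 cm
0.4 tool x -3.46 z 0.47 cm
0.5 tool x -4.19 z 0.78 cm
0.6 tool x -4.89 z 1.17 cm
0.7 tool x -5.55 z 1.61 cm
0.8 tool x -6.16 z 2.13 cm
0.9 tool x -6.72 z 2.70 cm
1.0 tool x -7.21 z 3.32 cm
1.1 tool x -7.64 z 3.99 cm
1.2 tool x -8.01 z 4.71 cm
1.3 tool x -8.29 z 5.45 cm
1.4 tool x -8.51 z 6.22 cm
1.5 tool x -8.64 z 7.00 cm
1.6 tool x -8.70 z 7.80 cm
```

>>> drive_tool:
  plan:
    - [[-0.3,0,0],[0,0,0]]
    - [[-1.1,0,0],[0,0,0]]
    - [[-1.9,0,0.1],[0,0,0]]
    - [[-2.7,0,0.25],[0,0,0]]
    - [[-3.45,0,0.5],[0,0,0]]
    - [[-4.2,0,0.8],[0,0,0]]
    - [[-4.2,0,0.8],[0,0,0]]

```text
time: 7.18
tcp_pos: [0.476, 0.1258, 0.0756]
ee_rot: [0.132, 1.565, -0.132]
force: [-0.6, -0.2, -1.7]
opening: 0.193
```

```bash
python3 - <<'E'
from h import *
import pickle
a=snap('top');b=snap('scene');st=read_state();print(st['tcp_pos'],st['ee_rot'],st['time'],st['force'])
def c(i,x,y,w,h,k): return cv2.resize(i[y:y+h,x:x+w],None,fx=k,fy=k,interpolation=cv2.INTER_CUBIC)
o=np.hstack([c(a['img'],195,175,80,80,5),c(b['img'],260,165,80,80,5)])
cv2.imwrite('pics/c3.png',np.clip(o*1.5,0,255).astype(np.uint8))
E
```

```text
[0.47585488 0.12576169 0.07511814] [ 0.13193979  1.56492337 -0.13173117] 7.275 [ 0.09740234  0.16312529 -1.67525474]
```

View pics/c3.png

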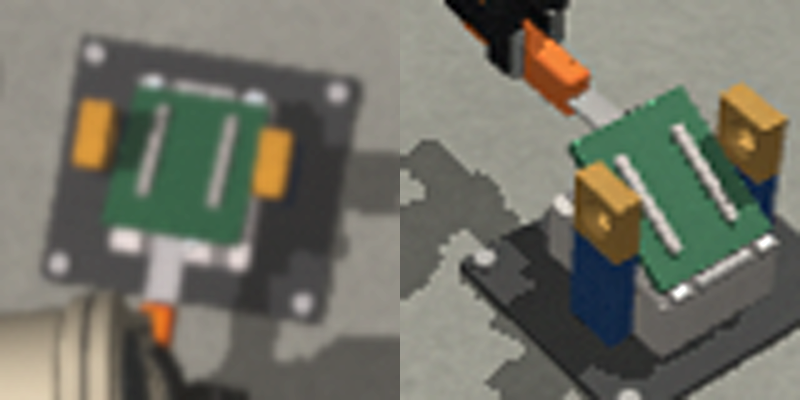

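The cover is at about 0.5 rad and the blade is under its middle. Continuing the arc.

>>> drive_tool:
  plan:
    - [[-0.7,0,0.4],[0,0,0]]
    - [[-1.35,0,0.8],[0,0,0]]
    - [[-1.95,0,1.35],[0,0,0]]
    - [[-2.5,0,1.9],[0,0,0]]
    - [[-3.0,0,2.5],[0,0,0]]
    - [[-3.45,0,3.2],[0,0,0]]
    - [[-3.8,0,3.9],[0,0,0]]
    - [[-4.1,0,4.65],[0,0,0]]

```text
time: 8.28
tcp_pos: [0.5214, 0.1179, 0.1161]
ee_rot: [0.132, 1.566, -0.132]
force: [-2.8, -0.1, -1.9]
opening: 0.19
```

>>> drive_tool:
  plan:
    - [[-0.2,0,0.75],[0,0,0]]
    - [[-0.35,0,1.5],[0,0,0]]
    - [[-0.35,0,1.9],[0,0,0]]
    - [[-0.35,0,1.9],[0,0,0]]

```text
time: 8.78
tcp_pos: [0.5402, 0.1148, 0.1192]
ee_rot: [0.132, 1.566, -0.132]
force: [-0.2, 0.7, -1.8]
opening: 0.195
```

```bash
python3 - <<'E'
from h import *
a=snap('top');b=snap('scene');st=read_state();print(st['tcp_pos'],st['ee_rot'],st['time'],st['force'])
def c(i,x,y,w,h,k): return cv2.resize(i[y:y+h,x:x+w],None,fx=k,fy=k,interpolation=cv2.INTER_CUBIC)
o=np.hstack([c(a['img'],195,175,80,80,5),c(b['img'],260,155,80,80,5)])
cv2.imwrite('pics/c4.png',np.clip(o*1.5,0,255).astype(np.uint8))
E
```

```text
[0.53979507 0.11494549 0.11927704] [ 0.13179204  1.56625632 -0.13149864] 8.875 [-0.81166794  1.42192184 -1.74885096]
```

View pics/c4.png

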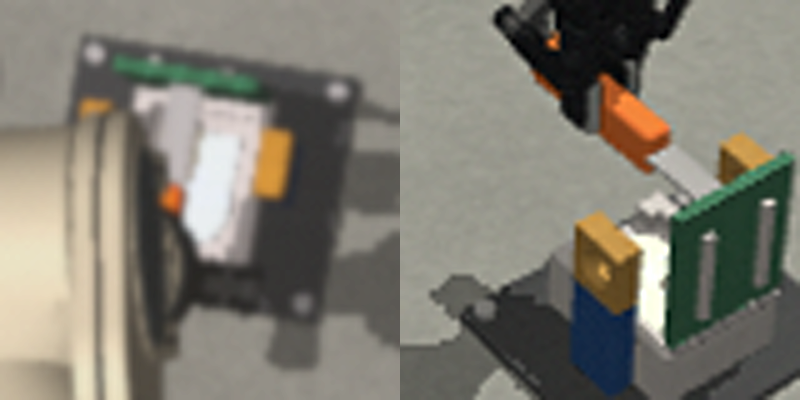

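The cover stands upright: it is seen edge-on in the top view at (185,75). Now I'll retract and take the blade back to where it lay.

>>> drive_tool:
  plan:
    - [[0,0,-2],[0,0,0]]
    - [[0,0,-6],[0,0,0]]
    - [[0,0,-11],[0,0,0]]
    - [[0,0,-14],[0,0,0]]
    - [[0,0,-14],[0,0,0]]

```text
time: 9.5
tcp_pos: [0.3998, 0.1386, 0.1197]
ee_rot: [0.131, 1.566, -0.131]
force: [1.2, -0.5, -2.0]
opening: 0.194
```

```bash
python3 - <<'E'
from h import *
print(read_state()['tcp_pos']);go([.45,.3105,.10],tool(.19))
E
```

```text
[0.39978054 0.13862515 0.11970912]
A shift cm [ 1.98 17.78  2.1 ] turn [-0.357  0.001 -0.   ]
B shift cm [ 1.98 17.78  2.1 ] turn [ 2.785e+00 -0.000e+00 -1.000e-03]
```

>>> drive_tool:
  plan:
    - [[0,5,0],[-0.1,0,0]]
    - [[1,10,1],[-0.25,0,0]]
    - [[2,15,2.1],[-0.357,0,0]]
    - [[2,17.8,2.1],[-0.357,0,0]]
    - [[2,17.8,2.1],[-0.357,0,0]]
    - [[2,17.8,2.1],[-0.357,0,0]]

```text
time: 10.25
tcp_pos: [0.4522, 0.3099, 0.099]
ee_rot: [-0.149, 1.566, 0.148]
force: [0.8, -0.3, -1.7]
opening: 0.197
```

>>> drive_tool:
  plan:
    - [[4,0,0],[0,0,0]]
    - [[7,0,0],[0,0,0]]
    - [[8.5,0,0],[0,0,0]]
    - [[9.2,0,0],[0,0,0]]
    - [[9.5,0,0],[0,0,0]]
    - [[9.6,0,0],[0,0,0]]
    - [[9.6,0,0],[0,0,0]]

```text
time: 11.12
tcp_pos: [0.4522, 0.3104, 0.0038]
ee_rot: [-0.148, 1.565, 0.149]
force: [0.9, 0.3, -1.3]
opening: 0.189
```

>>> drive_tool:
  plan:
    - [[0.1,0,0],[0,0,0]]
    - [[0.15,0,0],[0,0,0]]
    - [[0.15,0,0],[0,0,0]]

```text
time: 11.5
tcp_pos: [0.4523, 0.3105, 0.0035]
ee_rot: [-0.148, 1.564, 0.149]
force: [-4.6, -2.5, 14.5]
opening: 0.188
```

>>> drive_tool:
  plan:
    - [[0,0,0],[0,0,0]]
    - [[0,0,0],[0,0,0]]
    - [[0,0,0],[0,0,0]]
    - [[0,0,0],[0,0,0]]
    - [[0,0,0],[0,0,0]]
  jaw: 0

```text
time: 12.12
tcp_pos: [0.4519, 0.3102, 0.0017]
ee_rot: [-0.149, 1.566, 0.149]
force: [0.2, 0.9, -0.2]
opening: 0.5
```

>>> drive_tool:
  plan:
    - [[-2,0,0],[0,0,0]]
    - [[-6,0,0],[0,0,0]]
    - [[-11,0,0],[0,0,0]]
    - [[-17,0,0],[0,0,0]]
    - [[-23,0,0],[0,0,0]]
    - [[-26,0,0],[0,0,0]]
    - [[-26,0,0],[0,0,0]]

```text
time: 13.0
tcp_pos: [0.4527, 0.3106, 0.2642]
ee_rot: [-0.147, 1.561, 0.15]
force: [-0.5, -0.4, -0.5]
opening: 0.5
```

```bash
python3 - <<'E'
from h import *
s=read_state();print(s['tcp_pos'],s['q'])
go([.30,-.21,.26],tool(1.366)); go([.4794,-.2769,.15],tool(1.366))
E
```

```text
[0.45271587 0.31063059 0.26417096] [4.48495103e-01 2.46853284e-01 8.84184550e-02 1.40782125e+00
 2.48479531e-05 2.59257342e-01]
A shift cm [  0.25 -48.26 -24.79] turn [-1.177  0.005  0.002]
B shift cm [  0.25 -48.26 -24.79] turn [ 1.965  0.002 -0.005]
A shift cm [ 11.31 -58.22  -8.48] turn [-1.177  0.005  0.002]
B shift cm [ 11.31 -58.22  -8.48] turn [ 1.965  0.002 -0.005]
```

>>> drive_tool:
  plan:
    - [[0,-5,-1],[-0.12,0,0]]
    - [[0,-11,-3],[-0.3,0,0]]
    - [[0,-17,-5],[-0.48,0,0]]
    - [[0,-23,-6],[-0.66,0,0]]
    - [[0,-29,-7],[-0.8,0,0]]
    - [[0,-35,-7],[-0.95,0,0]]
    - [[0,-40,-7.5],[-1.05,0,0]]
    - [[0,-40,-7.5],[-1.05,0,0]]

```text
time: 14.0
tcp_pos: [0.4531, -0.0995, 0.2602]
ee_rot: [-0.96, 1.35, 0.963]
force: [0.6, 1.2, 0.9]
opening: 0.501
```

```bash
python3 - <<'E'
from h import *
s=read_state();print(s['tcp_pos'],s['q'])
go([.4794,-.2769,.19],tool(1.366))
E
```

```text
[ 0.45310611 -0.09946259  0.26022233] [-3.97079731e-01  1.04828276e-01 -1.00093059e-01  1.36799724e+00
 -3.24038780e-04 -1.63548819e+00]
A shift cm [  7.01  -8.29 -15.91] turn [-0.128 -0.    -0.002]
B shift cm [  7.01  -8.29 -15.91] turn [ 3.014e+00 -3.000e-03  0.000e+00]
```

>>> drive_tool:
  plan:
    - [[2,-3,-5],[-0.128,0,0]]
    - [[4,-6,-10],[-0.128,0,0]]
    - [[7,-8.3,-15.9],[-0.128,0,0]]
    - [[7,-8.3,-15.9],[-0.128,0,0]]
    - [[7,-8.3,-15.9],[-0.128,0,0]]
    - [[7,-8.3,-15.9],[-0.128,0,0]]

```text
time: 14.75
tcp_pos: [0.4803, -0.273, 0.1922]
ee_rot: [-1.059, 1.298, 1.058]
force: [0.2, -0.4, -0.3]
opening: 0.502
```

```bash
python3 - <<'E'
from h import *
import pickle
s=snap('wrist');st=read_state();print(st['tcp_pos'],st['time'])
pickle.dump(s,open('w3.pkl','wb'))
o=cv2.resize(s['img'],(800,600),interpolation=cv2.INTER_CUBIC)
cv2.imwrite('pics/w3.png',np.clip(o*1.3,0,255).astype(np.uint8))
E
```

```text
[ 0.48046093 -0.27293332  0.19249652] 14.8
```

View pics/w3.png

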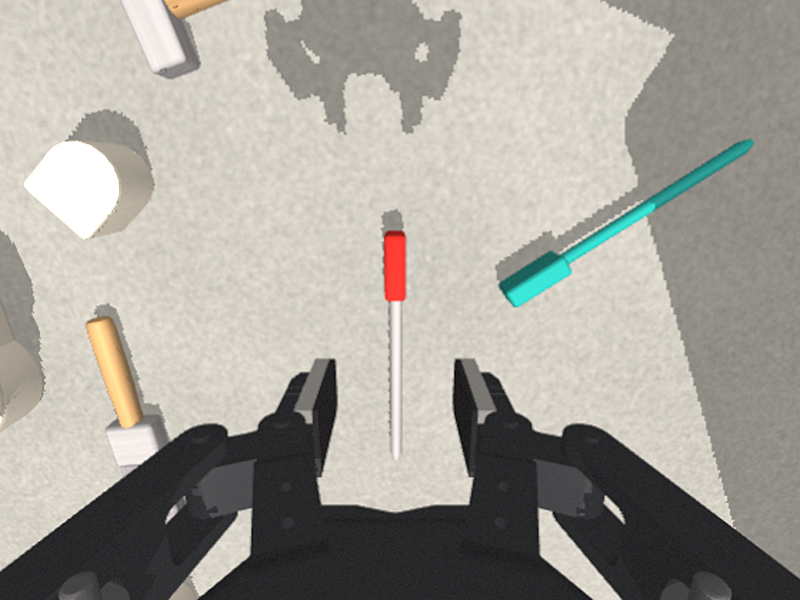

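Wrist view: the red handle runs from (395,233) to (395,300) and the rod tip is at (396,458), straight between the fingers. The turquoise look-alike is well to the side, at (535,280).

```bash
python3 - <<'E'
from h import *
import pickle
s=pickle.load(open('w3.pkl','rb'))
P=lambda u,z:unproj(s,np.array(u)*.7-.15,z)
H=P([(395,235),(395.5,300)],.03);t=P([(396.5,458)],.015)
print(H,H.mean(0),t); d=t[0]-H.mean(0);print(np.arctan2(d[1],d[0]),np.linalg.norm(d[:2]))
go([.4794,-.2769,.0],tool(1.366))
E
```

```text
[[ 0.47354921 -0.30052059  0.03      ]
 [ 0.48293305 -0.25290619  0.03      ]] [ 0.47824113 -0.27671339  0.03      ] [[ 0.51230227 -0.10492575  0.015     ]]
1.37506028816177 0.1751318220790311
A shift cm [19.25  0.04 -0.4 ] turn [ 0.003 -0.     0.001]
B shift cm [19.25  0.04 -0.4 ] turn [-3.139e+00 -1.000e-03 -0.000e+00]
```

>>> drive_tool:
  plan:
    - [[5,0,-0.4],[0,0,0]]
    - [[10,0,-0.4],[0,0,0]]
    - [[15,0,-0.4],[0,0,0]]
    - [[17.5,0,-0.4],[0,0,0]]
    - [[18.5,0,-0.4],[0,0,0]]
    - [[19,0,-0.4],[0,0,0]]
    - [[19,0,-0.4],[0,0,0]]

```text
time: 15.68
tcp_pos: [0.48, -0.2781, 0.0027]
ee_rot: [-1.059, 1.298, 1.057]
force: [-0.4, -0.4, 0.8]
opening: 0.498
```

>>> drive_tool:
  plan:
    - [[0,0,0],[0,0,0]]
    - [[0,0,0],[0,0,0]]
    - [[0,0,0],[0,0,0]]
    - [[0,0,0],[0,0,0]]
    - [[0,0,0],[0,0,0]]
    - [[0,0,0],[0,0,0]]
  jaw: -1
  force: 50

```text
time: 16.42
tcp_pos: [0.4799, -0.2784, 0.0028]
ee_rot: [-1.059, 1.298, 1.056]
force: [-1.3, 0.3, 6.8]
opening: 0.18
```

>>> drive_tool:
  plan:
    - [[-1,0,0],[0,0,0]]
    - [[-3,0,0],[0,0,0]]
    - [[-6,0,0],[0,0,0]]
    - [[-8,0,0],[0,0,0]]
    - [[-8,0,0],[0,0,0]]
    - [[-8,0,0],[0,0,0]]

```text
time: 17.18
tcp_pos: [0.479, -0.2777, 0.0812]
ee_rot: [-1.057, 1.299, 1.059]
force: [-0.7, 0.1, -2.1]
opening: 0.181
```

```bash
python3 - <<'E'
from h import *
s=read_state();print(s['tcp_pos'],s['q'],s['force'])
v=(.599,.103,-.168);c,d=np.cos(v[2]),np.sin(v[2])
m=lambda x,y,z:[v[0]+c*x-d*y,v[1]+d*x+c*y,z]
go(m(.010,-.275,.083),tool(v[2]+np.pi/2)) # tip ~ at y -.10
E
```

```text
[ 0.47901047 -0.27774684  0.08115376] [-6.77001659e-01  3.51404836e-01 -2.43260689e-01  9.77073329e-01
 -3.64061603e-05 -2.04411602e+00] [-0.65596113  0.08163425 -2.05422447]
A shift cm [-0.18 -6.03 12.27] turn [-0.036  0.    -0.001]
B shift cm [-0.18 -6.03 12.27] turn [ 3.106e+00 -1.000e-03 -1.000e-03]
```

>>> drive_tool:
  plan:
    - [[-0.2,-3,4],[-0.036,0,0]]
    - [[-0.2,-6,8],[-0.036,0,0]]
    - [[-0.2,-6,11],[-0.036,0,0]]
    - [[-0.2,-6,12.2],[-0.036,0,0]]
    - [[-0.2,-6,12.2],[-0.036,0,0]]
    - [[-0.2,-6,12.2],[-0.036,0,0]]

```text
time: 17.92
tcp_pos: [0.5625, -0.1715, 0.0836]
ee_rot: [-1.084, 1.284, 1.084]
force: [-0.2, -0.3, -1.5]
opening: 0.177
```

```bash
python3 - <<'E'
from h import *
import pickle
a=snap('top');b=snap('scene');w=snap('wrist');st=read_state();print(st['tcp_pos'],st['ee_rot'],st['time'],st['force'])
pickle.dump((a,b,w,st),open('s5.pkl','wb'))
def c(i,x,y,w,h,k): return cv2.resize(i[y:y+h,x:x+w],None,fx=k,fy=k,interpolation=cv2.INTER_CUBIC)
T=R.from_rotvec(st['ee_rot']).as_matrix();tip=st['tcp_pos']+T@[-.0122,0,.176];root=st['tcp_pos']+T@[-.0122,0,.026];print('tip',tip)
print('tip top',proj(a,[tip,root]),'scene',proj(b,[tip,root]))
o=np.zeros((600,800,3),np.uint8)
o[:300,:400]=c(a['img'],205,175,80,60,5); o[:300,400:]=c(a['img'],225,175,80,60,5)
o[300:,:500]=c(b['img'],220,175,100,60,5); o[300:,500:]=c(b['img'],296,175,60,60,5)
cv2.imwrite('pics/c5.png',np.clip(o*1.5,0,255).astype(np.uint8))
E
```

```text
[ 0.56260993 -0.17164212  0.08380304] [-1.08400298  1.28441266  1.0836702 ] 18.075 [ 0.34888877 -0.92167719 -1.2317733 ]
tip [0.59220475 0.00185372 0.09597593]
tip top [[267.19104008 210.09565111]
 [320.53618037 218.52483832]] scene [[285.57524858 214.97916379]
 [237.09618554 242.08056713]]
```

View pics/c5.png

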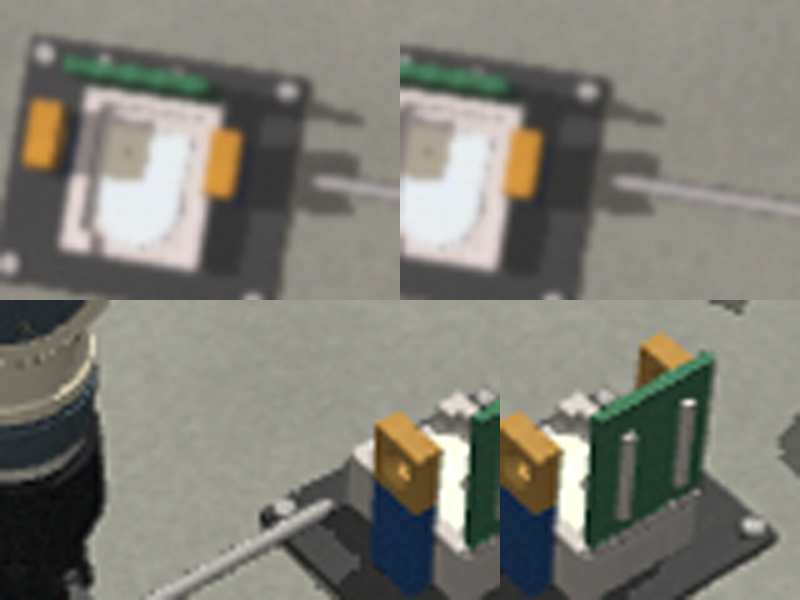

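Top: the tip is at crop (315,181), which is px (267.6,210.8), against a predicted (267.2,210.1). Scene: the tip is at (286,215.8) against a predicted (285.6,215.0), and the near bore is at about (300.5,208.4). I'll work out the bore position relative to the tip using the camera residuals.

```bash
python3 - <<'E'
from h import *
import pickle
from scipy.optimize import least_squares
a,b,w,st=pickle.load(open('s5.pkl','rb'))
T=R.from_rotvec(st['ee_rot']).as_matrix();tip=st['tcp_pos']+T@[-.0122,0,.176]
px=lambda p,x0,y0,k:np.array([(p[0]+.5)/k-.5+x0,(p[1]+.5)/k-.5+y0])
ba=px((315,181),205,175,5)-proj(a,tip)[0]; bb=px((331,205),220,175,5)-proj(b,tip)[0]; print('bias',ba,bb)
tops=[((30,97),(28,58)),((66,101),(28,42)),((57,170),(-8,42)),((22,165),(-8,58)),((212,128),(28,-42)),((243,132),(28,-58)),((237,199),(-8,-58)),((205,194),(-8,-42))]
U=np.array([px(p,205,175,5) for p,_ in tops]);Q=np.array([(*q,115) for _,q in tops])/1000.
S=np.array([px((298-200,401-300),268,175,3),px((385-200,353-300),268,175,3)]);QS=np.array([(10,-58,95),(10,42,95)])/1000.
W=lambda v,q:np.c_[v[0]+np.cos(v[2])*q[:,0]-np.sin(v[2])*q[:,1],v[1]+np.sin(v[2])*q[:,0]+np.cos(v[2])*q[:,1],q[:,2]+(v[3] if len(v)>3 else 0)]
for name,f in(('top',lambda v:proj(a,W(v,Q))+ba-U),('both',lambda v:np.vstack([proj(a,W(v,Q))+ba-U,2*(proj(b,W(v,QS))+bb-S)])),('bothz',None)):
    g=[.6,.1,-.168]
    if f is None: f=lambda v:np.vstack([proj(a,W(v,Q))+ba-U,2*(proj(b,W(v,QS))+bb-S)]); g=g+[0.]
    r=least_squares(lambda v:f(v).ravel(),g);v=r.x;print(name,v.round(4));print(f(v).round(1).tolist())
    d=W(list(v),QS); t=W(list(v),np.array([[.010,0,.095]]))[0]
    y=np.array([-np.sin(v[2]),np.cos(v[2])]);x=np.array([np.cos(v[2]),np.sin(v[2])])
    print(' tip rel bush: x %.4f y %.4f z %.4f'%((tip-t)[:2]@x,(tip-t)[:2]@y,(tip-t)[2]), 'pin yaw err',np.arctan2(T[1,2],T[0,2])-np.pi/2-v[2])
E
```

```text
bias [0.40895992 0.70434889] [0.22475142 0.62083621]
top [ 0.6003  0.1022 -0.1692]
[[1.1, 0.5], [-0.4, 0.6], [-0.8, -0.3], [0.5, -0.2], [0.5, -0.0], [0.1, 0.1], [-0.8, -0.4], [-0.2, -0.3]]
 tip rel bush: x -0.0011 y -0.1003 z 0.0010 pin yaw err 0.00021050743741390932
both [ 0.6015  0.1043 -0.1717]
[[0.3, 0.0], [-1.1, 0.1], [-1.5, -0.7], [-0.3, -0.7], [-0.2, -0.4], [-0.7, -0.3], [-1.6, -0.8], [-1.0, -0.7], [-1.4, 0.8], [-1.8, 0.8]]
 tip rel bush: x -0.0017 y -0.1025 z 0.0010 pin yaw err 0.0027571090245712415
bothz [ 0.6019  0.1036 -0.1703  0.002 ]
[[0.5, -0.1], [-1.0, -0.0], [-1.4, -0.9], [-0.1, -0.8], [-0.0, -0.6], [-0.5, -0.5], [-1.4, -0.9], [-0.8, -0.9], [-1.4, 0.2], [-1.9, 0.1]]
 tip rel bush: x -0.0023 y -0.1019 z -0.0010 pin yaw err 0.0013252582184649642
```

>>> drive_tool:
  plan:
    - [[0.05,-0.15,0.5],[0,0,0]]
    - [[0.05,-0.15,1.5],[0,0,0]]
    - [[0.05,-0.15,2.5],[0,0,0]]
    - [[0.05,-0.15,3.4],[0,0,0]]
    - [[0.05,-0.15,3.9],[0,0,0]]
    - [[0.05,-0.15,4.4],[0,0,0]]
    - [[0.05,-0.15,4.9],[0,0,0]]
    - [[0.05,-0.15,4.9],[0,0,0]]

```text
time: 19.08
tcp_pos: [0.5726, -0.1223, 0.0833]
ee_rot: [-1.085, 1.284, 1.085]
force: [-0.3, 0.6, -1.2]
opening: 0.177
```

```bash
python3 - <<'E'
from h import *
import pickle
a=snap('top');b=snap('scene');st=read_state();print(st['tcp_pos'],st['ee_rot'],st['time'],st['force'],st['ft_torque'])
pickle.dump((a,b,st),open('s6.pkl','wb'))
def c(i,x,y,w,h,k): return cv2.resize(i[y:y+h,x:x+w],None,fx=k,fy=k,interpolation=cv2.INTER_CUBIC)
o=np.hstack([c(a['img'],235,180,50,75,8),c(b['img'],270,180,50,75,8)])
cv2.imwrite('pics/c6.png',np.clip(o*1.6,0,255).astype(np.uint8))
E
```

```text
[ 0.57249516 -0.1226708   0.08325878] [-1.08487084  1.28388752  1.08485986] 19.175 [ 0.59861524  0.12352317 -1.49931242] [-0.05689968  0.00072717  0.01400557]
```

View pics/c6.png

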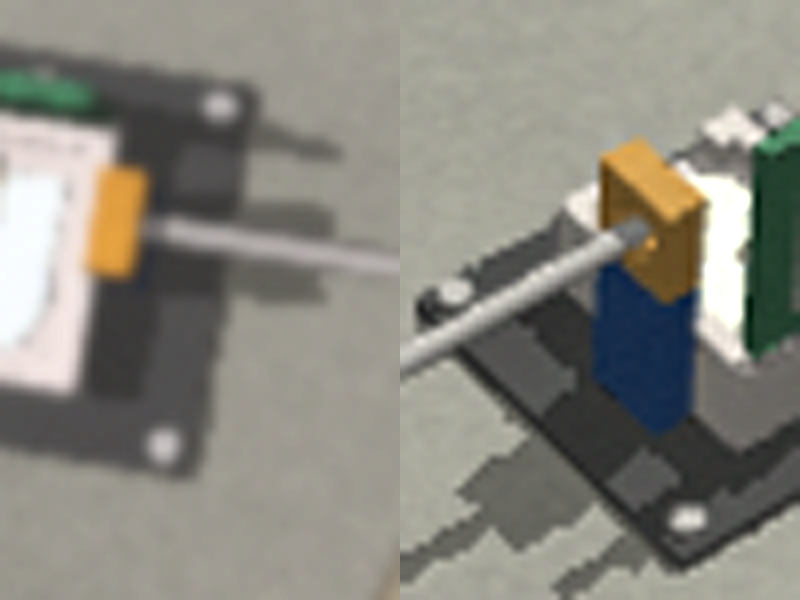

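The tip is entering the near bore (scene (640,230), close to the middle of the brass face), with no contact force. Advancing.

>>> drive_tool:
  plan:
    - [[0,0,1],[0,0,0]]
    - [[0,0,2],[0,0,0]]
    - [[0,0,3],[0,0,0]]
    - [[0,0,4],[0,0,0]]
    - [[0,0,5],[0,0,0]]
    - [[0,0,6],[0,0,0]]
    - [[0,0,7],[0,0,0]]
    - [[0,0,8],[0,0,0]]

```text
time: 20.18
tcp_pos: [0.586, -0.043, 0.0833]
ee_rot: [-1.085, 1.284, 1.085]
force: [-0.5, 0.7, -1.7]
opening: 0.18
```

```bash
python3 - <<'E'
from h import *
st=read_state();print(st['tcp_pos'],st['force'],st['ft_torque'],st['opening'])
E
```

```text
[ 0.58597247 -0.04304805  0.08328995] [-0.52455803  0.68299984 -1.69849228] [-0.05133703  0.01532108 -0.01699993] 0.1798915099278491
```

>>> drive_tool:
  plan:
    - [[0,0,0.7],[0,0,0]]
    - [[0,0,1.4],[0,0,0]]
    - [[0,0,2.1],[0,0,0]]
    - [[0,0,2.8],[0,0,0]]
    - [[0,0,3.5],[0,0,0]]
    - [[0,0,4.1],[0,0,0]]
    - [[0,0,4.6],[0,0,0]]
    - [[0,0,4.6],[0,0,0]]

```text
time: 21.18
tcp_pos: [0.5935, 0.002, 0.0833]
ee_rot: [-1.085, 1.284, 1.085]
force: [-0.7, -0.5, -1.5]
opening: 0.178
```

```bash
python3 - <<'E'
from h import *
import pickle
a=snap('top');b=snap('scene');st=read_state();print(st['tcp_pos'],st['ee_rot'],st['time'],st['force'],st['ft_torque'])
T=R.from_rotvec(st['ee_rot']).as_matrix();tip=st['tcp_pos']+T@[-.0122,0,.176]
for v in((.6003,.1022,-.1692),(.6019,.1036,-.1703)):
    c,d=np.cos(v[2]),np.sin(v[2]);e=tip[:2]-v[:2];print('tip rel bush',c*e[0]+d*e[1]-.01,-d*e[0]+c*e[1],tip[2]-.095)
print(proj(a,tip),proj(b,tip))
def c(i,x,y,w,h,k): return cv2.resize(i[y:y+h,x:x+w],None,fx=k,fy=k,interpolation=cv2.INTER_CUBIC)
o=np.zeros((600,800,3),np.uint8)
o[:,:400]=c(a['img'],190,180,50,75,8)[:600,:400]
o[:300,400:]=c(a['img'],235,185,80,60,5)
o[300:,400:]=c(b['img'],265,165,80,60,5)
cv2.imwrite('pics/c7.png',np.clip(o*1.6,0,255).astype(np.uint8))
E
```

```text
[0.59350155 0.00158011 0.08325537] [-1.08489594  1.28389943  1.0848809 ] 21.275 [ 0.22833988 -0.8534008  -1.83178528] [-0.07102002  0.06224997  0.01185197]
tip rel bush -4.3944024753153274e-05 0.07567294161895347 0.00044081526555304895
tip rel bush -0.0014667753920961889 0.0740329351141895 0.00044081526555304895
[[205.09898784 199.90781487]] [[336.56924271 186.95777557]]
```

View pics/c7.png

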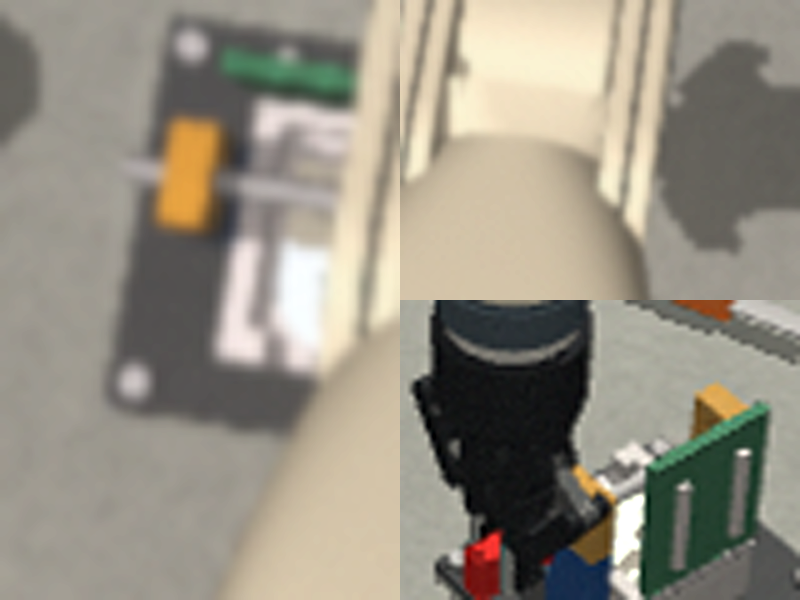

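The tip sticks out beyond the far bushing at (125,165), the cover is upright, and the wrist force is just the pin's weight. I'll ease the grip to hold lightly, then check.

>>> drive_tool:
  plan:
    - [[0,0,0],[0,0,0]]
    - [[0,0,0],[0,0,0]]
    - [[0,0,0],[0,0,0]]
    - [[0,0,0],[0,0,0]]
  force: 35

```text
time: 21.78
tcp_pos: [0.5935, 0.0016, 0.0833]
ee_rot: [-1.085, 1.284, 1.085]
force: [-0.7, 0.0, -2.3]
opening: 0.185
```

```bash
python3 - <<'E'
from h import *
st=read_state();print(st['tcp_pos'],st['force'],st['ft_torque'],st['opening'])
a=snap('top')
g=a['img'][180:255,190:240].astype(int)
# tip still there: print a column near the protruding tip
print(a['img'][196:206,206].tolist())
print(workorder.hand_in())
E
```

```text
[0.59349499 0.00160037 0.08328572] [-0.69262315  0.04635808 -2.30234516] [-0.04771296 -0.06440387 -0.01243306] 0.18458103609208798
[[93, 98, 100], [91, 96, 98], [87, 92, 95], [85, 89, 92], [98, 100, 104], [98, 100, 104], [88, 91, 95], [86, 91, 93], [87, 92, 95], [87, 92, 94]]
the job is handed in; nothing more can be done
None
```

I handed the job in at about 22 s of the 66 s allowed, with the cover upright and the pin through both bushings; no verdict came back.

- **Cover:** I levered it open with the blade tip along its arc. It looks upright in both fixed cameras; I did not measure its angle.
- **Blade:** I lowered it back onto its original spot until it touched the bench, then let go. The pictures show nothing odd, but I took no close-up of it afterwards.
- **Pin:** The red-handled pin went through with no contact force I could detect. The wrist force stayed at about 2 N or less, roughly the pin's own weight.
- **Last checks:** Worked out from the arm's position, the tip is about 75 mm from the midpoint, 17 mm beyond the second bushing. It is within about 1.5 mm of the bushings' axis and close to parallel (0.003 rad when last worked out, before threading). The last picture shows it sticking out. I then eased the grip from 50 to 35 N, and the arm's pose held.
- **Disagreements:** My position estimates for the mould differed by 2–4 mm between cameras. I corrected them by comparing the pin's tip with the bushings just before threading. The scene camera's reading of the bore did not fit well and was probably a bright spot inside the bore.

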